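Draw the tin out from under the shelf with the pull hook

TASK

Take the pull hook from its stand, reach under the glass shelf with it and hook the wire bail on the flat tin, then gently draw the tin out with the hook until the whole tin stands a good finger's breadth (20 to 100 mm) in front of the shelf. Hang the hook back in the fork of its stand as it hung before and let go. Do not touch the tin with the gripper or arm, keep the tin flat on the worktop, and leave the two spice jars beside it where they are.

Things in the scene. Friction and masses are not known exactly. Their poses are not given: they have to be found in the camera images.
- hook: Pull hook, 0.16 kg, hanging upright. Origin: centre of the underside of its steel collar (diameter 40, 6 mm thick). z runs up the black grip: 22 mm in x, 18 mm in y, 6 to 62 mm above the origin; pinch the 18 mm way, firmly (80 N or more: the pull twists it). Below the collar a 9 mm round rod runs 170 mm straight down to the bend, then a 45 mm prong.
- hook_bend (a point): The bend, (0, 0, -170) mm in the hook's frame. The prong goes on from here, turned 40 degrees from the rod's line towards the hook's -x: so when the rod leans 40 degrees, low end and hook's x axis away from the robot, the prong points straight down.
- hook_tip (a point): End of the prong's centre line, (-29, 0, -204) mm in the hook's frame; its rounded end stands out 4.5 mm further.
- stand: Fixed stand: dark wood foot 120 x 100 x 14 mm, 12 mm steel post 50 mm to +x of the origin, fork of two level bars running from the post to -x. Origin on the worktop under the hanging hook, whose x axis lies along the stand's x (prong towards -x, the fork's open end).
- fork (a point): Top of the fork's bars, midway between, 225 mm high: the hook's origin hangs here. Axes as the stand's. The 6 mm bars leave 18 mm clear; 28 to 36 mm to -x their ends turn 6 mm up and outward. To take the hook out lift it 15 mm or more and draw it 60 mm to -x; hang it back in reverse, upright.
- shelf: Fixed shelf: clear glass deck 380 mm wide (y), 150 mm deep (x), underside 250 mm above the worktop, on thin steel side frames. Origin on the worktop under the middle of the deck's front edge; x points inward, away from the robot; the deck covers x = 0 to 150 mm. An 8 mm bar crosses the back, 100 mm high. Two cartons are fixed on the deck.
- tin: Closed flat metal tin, 114 (x) x 134 (y) x 34 mm high, about 0.23 kg (varies), loose under the shelf. Origin: centre of its underside; x points inward like the shelf's, within 0.15 rad. A wire bail swings on the flat lid (see point tin_pivot). The lid is free beside the bail, 44 mm or more from the middle in y.
- tin_pivot (a point): Middle of the bail's pivot line (along tin y), 42 mm up. Cross bar: 6 mm thick, 72 mm long, 36 mm from the pivot. Its lean is NOT measured: 0.7 rad towards the robot to 0.6 rad away; see or feel it. It swings at under 1 N to stops at 1.13 rad. Pulled to the stop nearer the robot it carries the tin along, the bar then 33 mm in front of the pivot, 57 mm above the worktop.
- jar_left: Spice jar, diameter 42 mm, 108 mm high, loose under the shelf to the left of the tin (bystander). Origin: centre of its underside, z up.
- jar_right: Spice jar, diameter 42 mm, 108 mm high, loose under the shelf to the right of the tin (bystander). Origin: centre of its underside, z up.
Things that resemble listed ones, but are neither listed nor needed, are in the scene too. What is shaped like the stand but pink is not meant.

How it is judged (in metres and radians):
On the way, in this order (a step that is already met when the one before it is completed fails the run):
1. the tin is being drawn by the hook: it has moved 30 mm or more, with the hook bearing on it (contact force between hook and tin above 0.2 N and distance of tin from where it was at the start of the episode between 0.03 and 0.12 m), for 0.05 s.
2. the whole tin is out in front of the shelf (x of tin in the frame of shelf below -0.075 m), for 0.2 s.
At the end, for the whole second after the job is handed in: The tin stands flat and still on the worktop, its centre 75 to 200 mm in front of the shelf's front edge; the hook hangs still and upright (within 0.15 rad) in the fork, its collar resting on the bars within 28 mm of the fork's point (x of tin in the frame of shelf between -0.2 and -0.075 m and height (world z) of tin between -0.005 and 0.008 m and angle between tin's own z axis and vertical below 0.1 rad and linear speed of tin below 0.02 m/s and horizontal distance between hook and fork below 0.028 m and z of hook in the frame of fork between -0.006 and 0.006 m and angle between hook's own z axis and vertical below 0.15 rad and contact force between hook and stand above 0.3 N and linear speed of hook below 0.05 m/s); the robot touches nothing.
It fails at once if the gripper or arm touches the tin (contact force between any of the fingers, the arm and tin above 0.5 N).
It fails at once if the hook presses or pulls on the tin with more than 22 N (contact force between hook and tin above 22 N).
It fails at once if the tin is lifted or tipped (angle between tin's own z axis and vertical above 0.35 rad or height (world z) of tin above 0.03 m).
It fails at once if a spice jar is displaced by 25 mm or tipped (distance of any of jar_left, jar_right from where it was at the start of the episode above 0.025 m or angle between any of jar_left, jar_right's own z axis and vertical above 0.3 rad).
It also fails if it takes over 66 s, if anything falls off the work surface, if the arm or the gripper's body presses on something with over 40 N, if the wrist force passes 120 N, or if a joint passes its speed limit or range.

ROBOT

A 6-joint arm with a two-finger parallel gripper is mounted at the origin on a cart in front of the work surface, level with it; the furniture and walls round the work are solid. World frame = base frame: x ahead of the robot, y to its left, z up, the work surface at z = 0. Lengths are in mm, angles in rad, forces in N, time in s.
With the tool pointing down it reaches from about 400 to 925 mm from the base axis. Payload 12.5 kg.
Tool frame: the origin (TCP) lies midway between the tips of the shut fingers; the grasp point (between the pads) lies 19 mm behind it; z points along the fingers, y is the line along which they close (so a half turn about z gives the same grasp; the last joint's range is limited). The gripper opens to 95 mm and grips with 3 to 60 N. Pads are 20 mm wide; open, the fingers measure 119 mm over their backs; the gripper's body (75 mm by 180 mm) begins 59 mm behind the grasp point.
Start: joints at [1.114, 0.491, 1.559, -0, 1.092, -0.106], TCP at [214.765, 586.961, 214.661] pointing down, gripper open.
Joint ranges: [-3.1, 3.1], [-0.84, 2.19], [0.05, 2.79], [-1.13, 4.28], [0.06, 2.93], [-2.69, 2.69]. Speed limits (rad/s): [2.22, 2.22, 2.79, 3.14, 3.14, 3.14].

INTERFACE

Orientations are given as [roll, pitch, yaw] about the fixed x, y, z axes, in that order (R = Rz(yaw) Ry(pitch) Rx(roll)).
In Python, from cell import state, viewer, env, models gives the robot as it stands. The module is installed in compiled form; this text tells all that it offers.
- The arm moves only by the tool arm_command, never from a script. Its argument "rows" is a list of rows, each a list of 2 entries, a list of its own where there are three numbers: the shift along the tool's x, y, z normalised to -1 to 1, where 1 is 0.25 m, then the turn about the tool's z normalised to -1 to 1, where 1 is pi rad. A call has exactly 5 rows; each row shifts and turns the commanded pose from where the row before left it, along the tool's axes as they then stand; what a row does not reach is not made up. A row lasts 1/10 s, in which the tool goes at most 50 mm and 8.59 degrees, less where a joint would pass 70% of its speed; a pose out of reach is approached as far as the arm can. A call with a number of a shift or a turn outside -1 to 1 is refused whole. A call with a gripper value outside its range is refused whole. "claw" is the opening, from 0 (shut) to 1 (fully open), set as the call begins (left out, the last holds). The fingers move at their own pace and stop on an object; the grip force is fixed at half the most. Time passes only in rows, so rows that do not move let the fingers close, or fill a call up. It gives the time, the measured TCP pose, the force, the opening and the grip force at its end, in the units of the state.
- state(): the state, without advancing time (a new reading comes with each control period).
- viewer.read_camera(name): name is "scene" or "side" or "wrist"; returns (picture, depth): 384x512x3 uint8, red, green, blue; 384x512 float32, mm along the optical axis (not along the pixel's ray), 0 where there is no reading.
- viewer.get_calibration(name): a dict with "camera_matrix" (3x3 intrinsics, pixels), "world_to_cam" (4x4, takes a point from world to camera coordinates). Camera axes: x right, y up, looking along -z (the intrinsics and any distortion apply to the point x, -y, -z); pixel columns grow to the right and rows downward; lengths in mm; the calibration is good to about 2 mm. A picture is of the moment at which its call begins: read the wrist's pose just before it. get_calibration takes no time and is no camera call; for the wrist camera it gives the pose at the moment of the call.
- env.job_done(): hands the job in; it is judged then, once.
Trained networks look in the newest picture that a camera, given by its name, has taken for a name from the list of things; names that differ only in an ending like _2 or _b are one class to them, and where a whole thing is asked for, a point or a joint stands for the part that bears it (a point fixed in the world has none). Each returns a list of dicts, best first, with "confidence" (0 to 1); they miss things now and then, are a little off and sometimes report something else, mostly with a low value. They report only what shows in the picture. A call takes as long as a camera call. They do not tell look-alikes from the thing itself.
- models.search_frame(camera, label): "position" ([x, y, z] in mm, in world coordinates, good to about 4 mm: the middle of the surface that is visible of it).
- models.mark_of(camera, label): "position" ([x, y, z] in mm, in world coordinates, good to about 4 mm: a listed point, or the origin of a listed thing).
The state is a dict: "t": time; "joints": joint angles; "qvel": joint speeds; "tau": joint torques, N m; "eef_pos": TCP position; "tcp_rot": TCP orientation; "ft_force": force on the tool from outside, world axes, zero at the start; "moment": the same for the moment, N m; "opening": opening from 0.0 (shut) to 1.0 (fully open); "grip_force": force on a finger pad.
Only numpy, scipy, OpenCV 4.12 (cv2) and the standard library are available. Lean on these libraries where they do the work, as an engineer would, in place of code of your own. Each camera call takes 0.05 s, during which the arm holds its last target. There are 200 camera calls.

## Working session

There is one attempt and no reset: what is moved stays moved. The work goes in short steps, Python scripts to look and compute and a tool call to move; the robot and the scene stay as the last step left them, time stands still between calls to the robot, and variables do not carry over. Pictures are saved under pics/ and viewed, at most 10 in all, crops included, and the job is handed in when it is done.

Besides the shell and the picture viewer there is one more tool, called after "Call:" by a JSON object that holds its "op" and its "data", one argument or row to a line. arm_command: Moves the arm, as the interface text tells. Scaled input: -1 to 1 covers 0.25 m each way for a shift and pi rad each way for a turn. Its arguments: {"type":"object","properties":{"rows":{"type":"array","items":{"type":"array"}},"claw":{"type":"number"}},"required":["rows"]}

```bash
mkdir -p pics
cat > h.py <<'E'
import numpy as np, cv2
from cell import state, viewer, env, models
def px2w(cam,u,v,d):
    c=viewer.get_calibration(cam);K=np.array(c["camera_matrix"]);T=np.linalg.inv(np.array(c["world_to_cam"]))
    p=np.array([(u-K[0,2])/K[0,0]*d,-(v-K[1,2])/K[1,1]*d,-d,1]);return (T@p)[:3]
def save(cam,name,crop=None,s=1):
    im,d=viewer.read_camera(cam);o=im[...,::-1]
    if crop: o=o[crop[1]:crop[3],crop[0]:crop[2]]
    cv2.imwrite("pics/"+name+".png",cv2.resize(o,None,fx=s,fy=s));np.save("pics/"+name+"_d.npy",d);return im,d
def marks(cam,labels):
    for l in labels: print(cam,l,[(np.round(r["position"]).tolist(),round(r["confidence"],2)) for r in models.mark_of(cam,l)[:3]])
E
python3 - <<'E'
from h import *
print(state())
for c in ("scene","side"):
    save(c,c+"0",s=1.5)
    marks(c,["hook","hook_bend","hook_tip","fork","stand","shelf","tin","tin_pivot","jar_left","jar_right"])
    k=viewer.get_calibration(c);T=np.linalg.inv(np.array(k["world_to_cam"]));print(T[:3,3].round(),(-T[:3,2]).round(2))
E
```

```text
{'t': 0.0, 'joints': array([ 1.11438779e+00,  4.91564788e-01,  1.55947546e+00, -2.59343348e-05,
        1.09174709e+00, -1.05625089e-01]), 'qvel': array([ 9.61190613e-04, -1.42388902e-03, -8.05959028e-04, -1.43978747e-03,
       -9.49626190e-05, -1.41024448e-03]), 'tau': array([ 1.46966773e-03, -6.12631989e+01, -2.58191925e+01,  6.93211821e-02,
        4.80166334e-02, -8.11672999e-05]), 'eef_pos': array([214.65054382, 586.69614862, 214.04955987]), 'tcp_rot': array([-3.14040220e+00, -1.03081747e-04,  2.79082111e+00]), 'ft_force': array([-1.09255113, -0.36198142,  0.48543047]), 'moment': array([ 0.00603108, -0.00343241, -0.03591922]), 'grip_force': 0.0, 'opening': 0.9992605716388142}
scene hook [([460.0, -190.0, 225.0], 0.57)]
scene hook_bend [([461.0, -186.0, 60.0], 0.96), ([688.0, 62.0, 5.0], 0.35)]
scene hook_tip [([432.0, -201.0, 20.0], 0.85), ([687.0, 62.0, 1.0], 0.63), ([463.0, -185.0, 61.0], 0.46)]
scene fork [([465.0, 247.0, 228.0], 0.89), ([464.0, -192.0, 220.0], 0.8)]
scene stand [([461.0, -188.0, 5.0], 0.97), ([467.0, 246.0, -2.0], 0.61), ([461.0, -186.0, 60.0], 0.46)]
scene shelf []
scene tin [([685.0, 62.0, -0.0], 0.57)]
scene tin_pivot [([684.0, 56.0, 42.0], 0.72), ([461.0, -189.0, 224.0], 0.64), ([680.0, -73.0, 2.0], 0.44)]
scene jar_left [([706.0, 214.0, -2.0], 0.86)]
scene jar_right [([679.0, -74.0, 1.0], 0.93)]
[-138. -565.  555.] [ 0.73  0.56 -0.4 ]
side hook [([462.0, -190.0, 227.0], 0.83)]
side hook_bend [([461.0, -183.0, 59.0], 0.67)]
side hook_tip [([430.0, -199.0, 20.0], 0.58)]
side fork [([469.0, 250.0, 224.0], 0.92)]
side stand [([466.0, 244.0, 3.0], 0.9), ([460.0, -187.0, -4.0], 0.88)]
side shelf []
side tin [([688.0, 56.0, -6.0], 0.75)]
side tin_pivot [([686.0, 56.0, 38.0], 0.59)]
side jar_left [([709.0, 212.0, 1.0], 0.63), ([685.0, 56.0, -0.0], 0.36)]
side jar_right [([682.0, -77.0, -1.0], 0.95)]
[ 419. -722.  621.] [ 0.17  0.84 -0.51]
```

View pics/scene0.png

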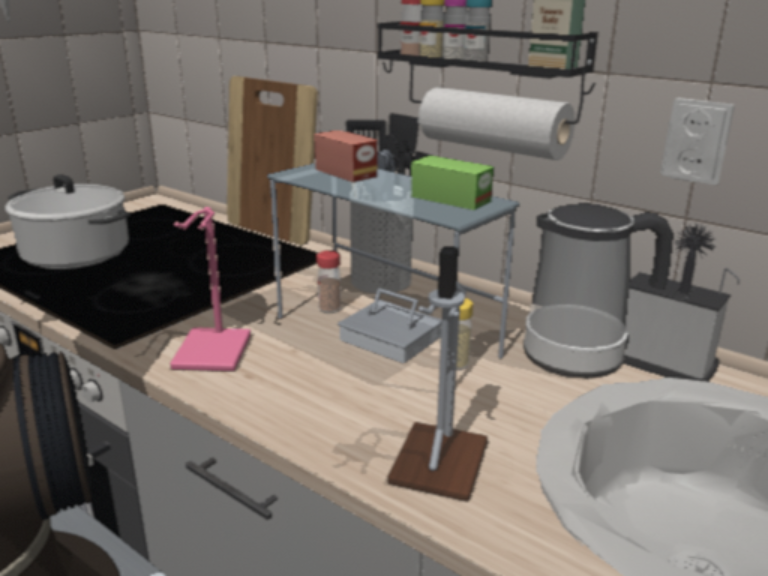

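View pics/side0.png

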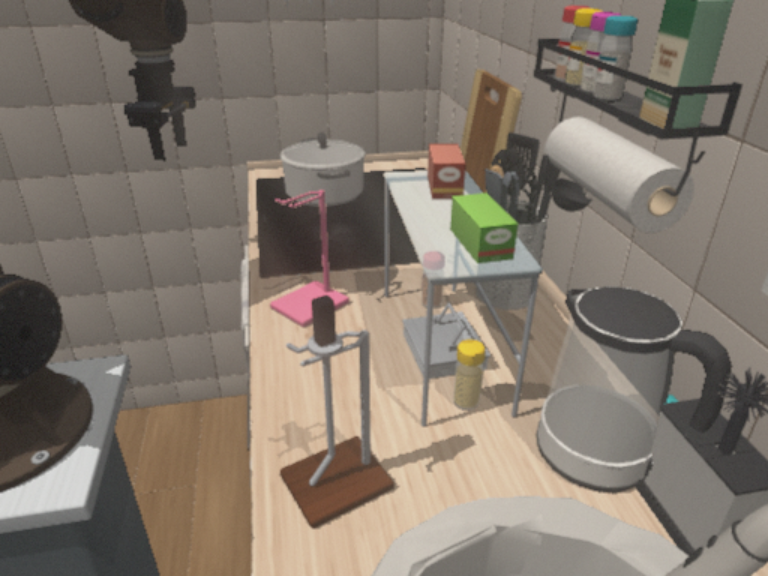

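Run:
```python
from h import *
def ray(cam,u,v,z):
    a=px2w(cam,u,v,0.);b=px2w(cam,u,v,1000.);return (a+(b-a)*(z-a[2])/(b[2]-a[2])).round()
def R(cam,L,z):
    for u,v in L: print(cam,(u,v),ray(cam,u/1.5,v/1.5,z)[:2])
print("feet");R("scene",[(280,318),(503,355)],0);R("side",[(424,422),(387,295),(519,412)],0)
print("deck");R("scene",[(271,178),(460,222),(516,205)],254);R("side",[(385,177),(426,273),(534,270)],254)
print("standfoot");R("scene",[(420,427),(487,435),(470,494),(390,486)],14);R("side",[(282,478),(357,440),(392,483),(318,521)],14)
for cam in("scene","side"):
    im=cv2.imread(f"pics/{cam}0.png");d=np.load(f"pics/{cam}0_d.npy")
    vs,us=np.nonzero(d>0);k=viewer.get_calibration(cam);K=np.array(k["camera_matrix"]);T=np.linalg.inv(np.array(k["world_to_cam"]))
    D=d[vs,us];P=np.c_[(us-K[0,2])/K[0,0]*D,-(vs-K[1,2])/K[1,1]*D,-D]@T[:3,:3].T+T[:3,3]
    m=(abs(P[:,0]-690)<110)&(abs(P[:,1]-58)<62)&(P[:,2]>44)&(P[:,2]<95)
    print(cam,"bail",m.sum());q=P[m];print(q[np.argsort(-q[:,2])][::max(1,m.sum()//25)].round().tolist())
    m=(abs(P[:,0]-461)<70)&(abs(P[:,1]+188)<70)&(abs(P[:,2]-225)<8)
    print("fork",m.sum(),P[m][::max(1,m.sum()//25)].round().tolist())
    m=(abs(P[:,0]-680)<230)&(abs(P[:,1]-58)<215)&(abs(P[:,2]-254)<7)
    print("deck",m.sum(), np.percentile(P[m],[2,50,98],axis=0).round().tolist() if m.sum() else 0)
    m=(abs(P[:,0]-700)<200)&(abs(P[:,1]-58)<215)&(P[:,2]>265)&(P[:,2]<350)
    for lo,hi in((-140,58),(58,280)):
        q=P[m&(P[:,1]>lo)&(P[:,1]<hi)];print("carton",len(q),np.percentile(q,[3,97],axis=0).round().tolist() if len(q) else 0)
```

```text
feet
scene (280, 318) [623. 252.]
scene (503, 355) [ 753. -117.]
side (424, 422) [ 609. -104.]
side (387, 295) [628. 256.]
side (519, 412) [ 755. -111.]
deck
scene (271, 178) [614. 246.]
scene (460, 222) [ 622. -103.]
scene (516, 205) [ 737. -124.]
side (385, 177) [619. 241.]
side (426, 273) [ 601. -102.]
side (534, 270) [ 738. -121.]
standfoot
scene (420, 427) [ 495. -137.]
scene (487, 435) [ 535. -214.]
scene (470, 494) [ 426. -256.]
scene (390, 486) [ 380. -176.]
side (282, 478) [ 398. -180.]
side (357, 440) [ 504. -134.]
side (392, 483) [ 536. -216.]
side (318, 521) [ 436. -254.]
scene bail 137
[[698.0, 91.0, 77.0], [698.0, 85.0, 76.0], [699.0, 21.0, 76.0], [701.0, 74.0, 75.0], [698.0, 51.0, 75.0], [699.0, 61.0, 75.0], [697.0, 56.0, 74.0], [696.0, 68.0, 74.0], [697.0, 50.0, 73.0], [699.0, 30.0, 73.0], [698.0, 42.0, 72.0], [697.0, 81.0, 72.0], [701.0, 23.0, 72.0], [699.0, 92.0, 71.0], [696.0, 96.0, 68.0], [699.0, 24.0, 67.0], [697.0, 23.0, 65.0], [695.0, 24.0, 63.0], [691.0, 92.0, 60.0], [687.0, 21.0, 59.0], [689.0, 96.0, 57.0], [686.0, 91.0, 54.0], [691.0, 21.0, 52.0], [688.0, 21
[... 1617 characters left out ...]
[511.0, -176.0, 219.0], [447.0, -184.0, 229.0], [471.0, -195.0, 232.0], [449.0, -190.0, 230.0], [421.0, -186.0, 229.0], [470.0, -197.0, 230.0], [425.0, -187.0, 227.0], [462.0, -198.0, 229.0], [494.0, -193.0, 221.0], [445.0, -198.0, 229.0], [476.0, -203.0, 229.0], [437.0, -188.0, 221.0], [468.0, -204.0, 229.0], [437.0, -189.0, 220.0], [471.0, -206.0, 228.0], [459.0, -209.0, 230.0], [459.0, -208.0, 227.0], [465.0, -208.0, 224.0], [450.0, -210.0, 223.0], [437.0, -219.0, 229.0], [437.0, -222.0, 227.0]]
deck 3363 [[605.0, -123.0, 250.0], [656.0, -1.0, 256.0], [872.0, 252.0, 259.0]]
carton 2816 [[667.0, -108.0, 270.0], [891.0, 40.0, 348.0]]
carton 1379 [[674.0, 68.0, 267.0], [894.0, 266.0, 346.0]]
```

```bash
cat >> h.py <<'E'
def plan(wps,p=None,yaw=None):
    """wps: (x,y,z,yaw,speed mm/row). prints rows in groups of five"""
    s=state()
    if p is None: p,yaw=np.array(s["eef_pos"]),s["tcp_rot"][2]
    print("from",np.round(p,1),round(yaw,3)); rows=[]
    for x,y,z,yw,sp in wps:
        t=np.array([x,y,z],float);dy=(yw-yaw+np.pi)%(2*np.pi)-np.pi
        n=max(1,int(np.ceil(np.linalg.norm(t-p)/sp-1e-6)),int(np.ceil(abs(dy)/0.147)))
        d=(t-p)/n
        for i in range(n):
            c,s_=np.cos(yaw),np.sin(yaw)
            l=[c*d[0]+s_*d[1],s_*d[0]-c*d[1],-d[2]]
            rows.append([[round(v/250,3)+0 for v in l],round(-dy/n/np.pi,3)+0]);yaw+=dy/n
        p=t
    while len(rows)%5: rows.append([[0,0,0],0])
    for i in range(0,len(rows),5): print(str(rows[i:i+5]).replace(" ",""))
E
python3 - <<'E'
from h import *
plan([(300,520,330,2.9,47),(450,150,340,3.3,47),(461,-189,330,3.51,47)])
E
```

```text
from [214.7 587.  214.7] 2.791
[[[np.float64(-0.103),np.float64(-0.034),np.float64(-0.115)],np.float64(-0.009)],[[np.float64(-0.102),np.float64(-0.036),np.float64(-0.115)],np.float64(-0.009)],[[np.float64(-0.101),np.float64(-0.039),np.float64(-0.115)],np.float64(-0.009)],[[np.float64(-0.1),np.float64(-0.042),np.float64(-0.115)],np.float64(-0.009)],[[np.float64(-0.104),np.float64(-0.144),np.float64(-0.004)],np.float64(-0.014)]]
[[[np.float64(-0.098),np.float64(-0.148),np.float64(-0.004)],np.float64(-0.014)],[[np.float64(-0.091),np.float64(-0.152),np.float64(-0.004)],np.float64(-0.014)],[[np.float64(-0.084),np.float64(-0.156),np.float64(-0.004)],np.float64(-0.014)],[[np.float64(-0.077),np.float64(-0.16),np.float64(-0.004)],np.float64(-0.014)],[[np.float64(-0.07),np.float64(-0.163),np.float64(-0.004)],np.float64(-0.014)]]
[[[np.float64(-0.063),np.float64(-0.166),np.float64(-0.004)],np.float64(-0.014)],[[np.float64(-0.055),np.float64(-0.169),np.float64(-0.004)],np.float64(-0.014)],[[np.float64(-0.048),np.float64(-0.171),np.float64(-0.004)],np.float64(-0.014)],[[np.float64(0.021),np.float64(-0.168),np.float64(0.005)],np.float64(-0.008)],[[np.float64(0.026),np.float64(-0.168),np.float64(0.005)],np.float64(-0.008)]]
[[[np.float64(0.03),np.float64(-0.167),np.float64(0.005)],np.float64(-0.008)],[[np.float64(0.034),np.float64(-0.166),np.float64(0.005)],np.float64(-0.008)],[[np.float64(0.039),np.float64(-0.165),np.float64(0.005)],np.float64(-0.008)],[[np.float64(0.043),np.float64(-0.164),np.float64(0.005)],np.float64(-0.008)],[[np.float64(0.047),np.float64(-0.163),np.float64(0.005)],np.float64(-0.008)]]
[[[np.float64(0.052),np.float64(-0.162),np.float64(0.005)],np.float64(-0.008)],[[0,0,0],0],[[0,0,0],0],[[0,0,0],0],[[0,0,0],0]]
```

Call:
{"op": "arm_command", "data": {
  "rows": [
    [[-0.103,-0.034,-0.115],-0.009],
    [[-0.102,-0.036,-0.115],-0.009],
    [[-0.101,-0.039,-0.115],-0.009],
    [[-0.1,-0.042,-0.115],-0.009],
    [[-0.104,-0.144,-0.004],-0.014]
  ]
}}

```text
t: 1.6
eef_pos: [318.5, 480.1, 333.8]
tcp_rot: [3.136, 0.003, 2.95]
ft_force: [0.6, -0.4, -0.3]
opening: 0.998
grip_force: 0.0
```

```bash
sed -i 's/round(v\/250,3)+0 for/float(round(v\/250,3))+0 for/; s/round(-dy\/n\/np.pi,3)+0/float(round(-dy\/n\/np.pi,3))+0/' h.py; python3 -c "
from h import *
s=state();print(s['eef_pos'],s['tcp_rot'],s['joints'].round(2))"
```

```text
[318.50757157 480.07715804 333.81003339] [3.13628313e+00 2.77945109e-03 2.94998227e+00] [ 0.87  0.32  1.51  0.    1.3  -0.51]
```

Call:
{"op": "arm_command", "data": {
  "rows": [
    [[-0.098,-0.148,-0.004],-0.014],
    [[-0.091,-0.152,-0.004],-0.014],
    [[-0.084,-0.156,-0.004],-0.014],
    [[-0.077,-0.16,-0.004],-0.014],
    [[-0.07,-0.163,-0.004],-0.014]
  ]
}}

```text
t: 2.1
eef_pos: [401.1, 272.2, 335.9]
tcp_rot: [3.141, 0.001, -3.113]
ft_force: [0.4, 0.8, -0.1]
opening: 0.996
grip_force: 0.0
```

Call:
{"op": "arm_command", "data": {
  "rows": [
    [[-0.063,-0.166,-0.004],-0.014],
    [[-0.055,-0.169,-0.004],-0.014],
    [[-0.048,-0.171,-0.004],-0.014],
    [[0.021,-0.168,0.005],-0.008],
    [[0.026,-0.168,0.005],-0.008]
  ]
}}

```text
t: 2.6
eef_pos: [453.9, 64.0, 336.1]
tcp_rot: [-3.142, 0.0, -2.932]
ft_force: [-0.1, 0.0, 0.2]
opening: 1.002
grip_force: 0.0
```

Call:
{"op": "arm_command", "data": {
  "rows": [
    [[0.03,-0.167,0.005],-0.008],
    [[0.034,-0.166,0.005],-0.008],
    [[0.039,-0.165,0.005],-0.008],
    [[0.043,-0.164,0.005],-0.008],
    [[0.047,-0.163,0.005],-0.008]
  ]
}}

```text
t: 3.1
eef_pos: [459.7, -147.9, 330.0]
tcp_rot: [-3.141, 0.0, -2.807]
ft_force: [0.5, 0.3, 0.1]
opening: 0.996
grip_force: 0.0
```

Call:
{"op": "arm_command", "data": {
  "rows": [
    [[0.052,-0.162,0.005],-0.008],
    [[0,0,0],0],
    [[0,0,0],0],
    [[0,0,0],0],
    [[0,0,0],0]
  ]
}}

```text
t: 3.6
eef_pos: [461.0, -187.6, 328.9]
tcp_rot: [-3.141, 0.0, -2.781]
ft_force: [0.3, -0.8, 0.3]
opening: 1.0
grip_force: 0.0
```

Run:
```python
from h import *
im,d=save("wrist","w1",s=1.5)
marks("wrist",["hook","fork","stand"])
r=models.search_frame("wrist","hook");print(r[:2])
plan([(461,-189,240,3.51,20)])
```

```text
wrist hook []
wrist fork []
wrist stand [([461.0, -183.0, 4.0], 0.83), ([468.0, 249.0, -1.0], 0.79)]
[{'position': [455.8, -195.4, 229.0], 'confidence': 0.7}]
from [ 461.1 -188.2  328.7] -2.782
[[[0.0,-0.001,0.071],-0.001],[[0.0,-0.001,0.071],-0.001],[[0.0,-0.001,0.071],-0.001],[[0.0,-0.001,0.071],-0.001],[[0.0,-0.001,0.071],-0.001]]
```

View pics/w1.png

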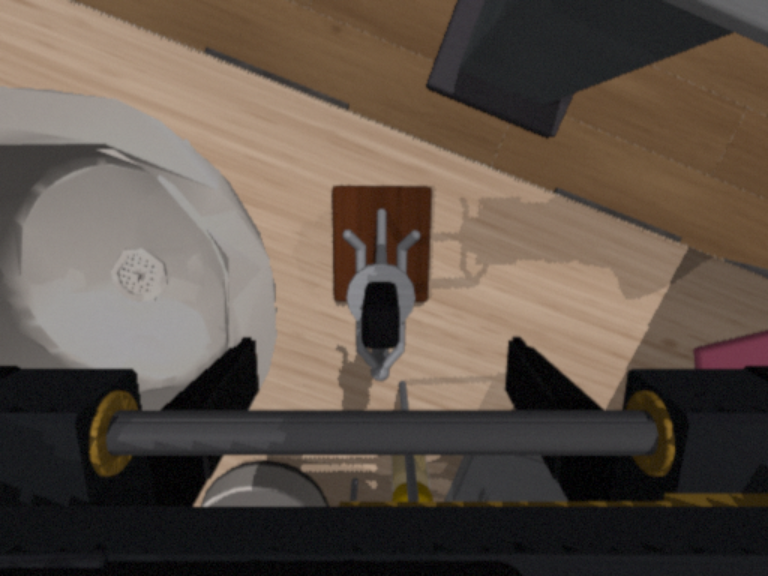

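Call:
{"op": "arm_command", "data": {
  "rows": [
    [[0,0,0.071],0],
    [[0,0,0.071],0],
    [[0,0,0.071],0],
    [[0,0,0.071],0],
    [[0,0,0.071],0]
  ]
}}

```text
t: 4.35
eef_pos: [461.0, -188.5, 239.3]
tcp_rot: [-3.141, 0.0, -2.782]
ft_force: [0.2, -0.9, -0.6]
opening: 1.0
grip_force: 0.0
```

Call:
{"op": "arm_command", "data": {
  "rows": [
    [[0,0,0],0],
    [[0,0,0],0],
    [[0,0,0],0],
    [[0,0,0],0],
    [[0,0,0],0]
  ],
  "claw": 0.1
}}

```text
t: 4.85
eef_pos: [461.1, -188.7, 240.4]
tcp_rot: [-3.141, 0.001, -2.782]
ft_force: [-0.4, -0.0, 0.6]
opening: 0.635
grip_force: 0.0
```

Call:
{"op": "arm_command", "data": {
  "rows": [
    [[0,0,0],0],
    [[0,0,0],0],
    [[0,0,0],0],
    [[0,0,0],0],
    [[0,0,0],0]
  ]
}}

```text
t: 5.35
eef_pos: [461.0, -188.7, 239.8]
tcp_rot: [3.141, 0.0, -2.782]
ft_force: [-0.8, 0.3, -0.3]
opening: 0.219
grip_force: 0.0
```

Call:
{"op": "arm_command", "data": {
  "rows": [
    [[0,0,0],0],
    [[0,0,0],0],
    [[0,0,0],0],
    [[0,0,0],0],
    [[0,0,0],0]
  ],
  "claw": 0
}}

```text
t: 5.85
eef_pos: [461.0, -188.6, 239.9]
tcp_rot: [3.142, 0.0, -2.782]
ft_force: [-0.0, 1.1, 0.6]
opening: 0.187
grip_force: 30.0
```

Run:
```python
from h import *
print(state()["opening"],state()["grip_force"])
S=lambda x,y,z,sp:(461+.932*x-.362*y,-188.7+.362*x+.932*y,z,3.505,sp)
plan([S(0,0,290,20),S(-85,0,290,30),S(-85,48,290,40),S(78,48,290,40),S(78,0,290,30)])
```

```text
0.1873128272281353 29.995371401309967
from [ 461.  -188.6  239.9] -2.782
[[[0.0,0.0,-0.067],0.0],[[0.0,0.0,-0.067],0.0],[[0.0,0.0,-0.067],0.0],[[0.113,-0.001,0.0],0.0],[[0.113,-0.001,0.0],0.0]]
[[[0.113,-0.001,0.0],0.0],[[0.001,0.096,0.0],0.0],[[0.001,0.096,0.0],0.0],[[-0.13,0.001,0.0],0.0],[[-0.13,0.001,0.0],0.0]]
[[[-0.13,0.001,0.0],0.0],[[-0.13,0.001,0.0],0.0],[[-0.13,0.001,0.0],0.0],[[-0.001,-0.096,0.0],0.0],[[-0.001,-0.096,0.0],0.0]]
```

Call:
{"op": "arm_command", "data": {
  "rows": [
    [[0,0,-0.067],0],
    [[0,0,-0.067],0],
    [[0,0,-0.067],0],
    [[0.113,0,0],0],
    [[0.113,0,0],0]
  ]
}}

```text
t: 6.35
eef_pos: [407.6, -208.5, 290.1]
tcp_rot: [-3.141, 0.0, -2.781]
ft_force: [-0.9, -0.2, -1.1]
opening: 0.188
grip_force: 30.0
```

Call:
{"op": "arm_command", "data": {
  "rows": [
    [[0.113,0,0],0],
    [[0,0.096,0],0],
    [[0,0.096,0],0],
    [[-0.13,0,0],0],
    [[-0.13,0,0],0]
  ]
}}

```text
t: 6.85
eef_pos: [425.9, -150.1, 290.6]
tcp_rot: [-3.141, 0.001, -2.783]
ft_force: [0.4, -0.9, -1.2]
opening: 0.191
grip_force: 30.0
```

Call:
{"op": "arm_command", "data": {
  "rows": [
    [[-0.13,0,0],0],
    [[-0.13,0,0],0],
    [[-0.13,0,0],0],
    [[0,-0.096,0],0],
    [[0,-0.096,0],0]
  ]
}}

```text
t: 7.35
eef_pos: [534.4, -160.4, 289.5]
tcp_rot: [3.139, -0.001, -2.78]
ft_force: [-0.9, 7.0, 0.8]
opening: 0.197
grip_force: 30.3
```

Run:
```python
from h import *
save("side","s1",crop=(130,100,390,360),s=2.2)
marks("side",["hook","hook_bend","hook_tip"])
save("scene","sc1");marks("scene",["hook","hook_bend","hook_tip"])
S=lambda x,y,z,sp:(461+.932*x-.362*y,-188.7+.362*x+.932*y,z,3.505,sp)
plan([S(-6,0,290,8.5)])
```

```text
side hook [([538.0, -162.0, 272.0], 0.8)]
side hook_bend [([533.0, -151.0, 103.0], 0.81)]
side hook_tip [([503.0, -156.0, 69.0], 0.77), ([535.0, -158.0, 275.0], 0.53)]
scene hook []
scene hook_bend [([529.0, -152.0, 108.0], 0.81), ([709.0, 214.0, -4.0], 0.74)]
scene hook_tip [([504.0, -164.0, 69.0], 0.82), ([679.0, -75.0, 2.0], 0.22)]
from [ 533.  -160.1  289.7] -2.782
[[[0.033,-0.001,0.0],0.0],[[0.033,-0.001,0.0],0.0],[[0.033,-0.001,0.0],0.0],[[0.033,-0.001,0.0],0.0],[[0.033,-0.001,0.0],0.0]]
[[[0.033,-0.001,0.0],0.0],[[0.033,-0.001,0.0],0.0],[[0.033,-0.001,0.0],0.0],[[0.033,0.0,0.0],0.0],[[0.033,0.0,0.0],0.0]]
```

View pics/s1.png

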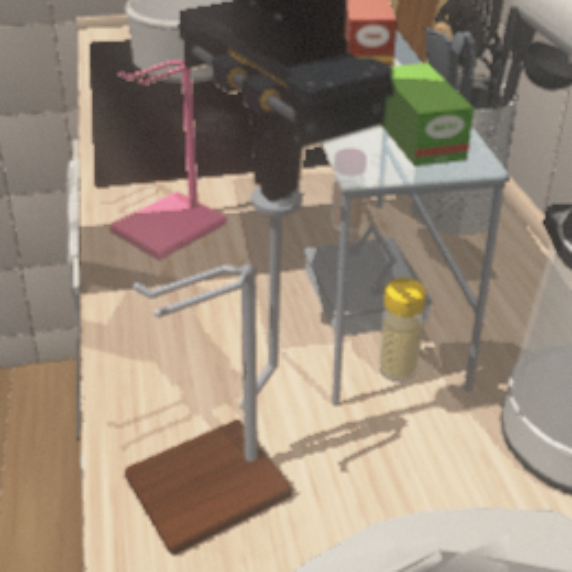

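Run:
```python
from h import *
S=lambda x,y,z,sp:(461+.932*x-.362*y,-188.7+.362*x+.932*y,z,3.505,sp)
plan([S(78,30,290,30),S(104,30,290,30),S(104,0,290,15)])
```

```text
from [ 533.  -160.1  289.7] -2.782
[[[-0.001,0.118,-0.001],-0.001],[[-0.104,0.001,0.0],0.0],[[0.0,-0.06,0.0],0.0],[[0.0,-0.06,0.0],0.0],[[0,0,0],0]]
```

Call:
{"op": "arm_command", "data": {
  "rows": [
    [[0,0.118,0],0],
    [[-0.104,0,0],0],
    [[0,-0.06,0],0],
    [[0,-0.06,0],0],
    [[0,0,0],0]
  ]
}}

```text
t: 8.25
eef_pos: [558.6, -154.9, 290.0]
tcp_rot: [-3.14, -0.0, -2.784]
ft_force: [-0.0, 1.0, -1.8]
opening: 0.187
grip_force: 30.0
```

Run:
```python
from h import *
for c in("side","scene"):
    save(c,c+"2");marks(c,["hook","hook_bend","hook_tip"])
print(state()["ft_force"],state()["moment"],state()["opening"])
S=lambda x,y,z,sp:(461+.932*x-.362*y,-188.7+.362*x+.932*y,z,3.505,sp)
plan([S(40,0,290,10)])
print([S(95,0,0,0)[:2]])
```

```text
side hook [([562.0, -156.0, 273.0], 0.92)]
side hook_bend [([559.0, -150.0, 104.0], 0.6)]
side hook_tip [([531.0, -163.0, 73.0], 0.83)]
scene hook [([559.0, -158.0, 276.0], 0.59)]
scene hook_bend [([560.0, -154.0, 111.0], 0.6)]
scene hook_tip [([526.0, -166.0, 69.0], 0.68)]
[ 0.26890072 -0.01558402 -2.31512784] [0.07955749 0.06360086 0.02970483] 0.18463536068950637
from [ 558.1 -152.5  290.2] -2.782
[[[0.036,0.0,0.0],0.0],[[0.036,0.0,0.0],0.0],[[0.036,0.0,0.0],0.0],[[0.036,0.0,0.0],0.0],[[0.036,0.001,0.0],0.0]]
[[[0.036,0.001,0.0],0.0],[[0.036,0.001,0.0],0.0],[[0,0,0],0],[[0,0,0],0],[[0,0,0],0]]
[(549.54, -154.31)]
```

Call:
{"op": "arm_command", "data": {
  "rows": [
    [[0.036,0.004,0],0],
    [[0.036,0,0],0],
    [[0.036,0,0],0],
    [[0.036,0,0],0],
    [[0.036,0,0],0]
  ]
}}

```text
t: 9.15
eef_pos: [515.2, -167.9, 290.4]
tcp_rot: [-3.141, 0.001, -2.783]
ft_force: [2.1, 1.8, -1.0]
opening: 0.191
grip_force: 30.0
```

Run:
```python
from h import *
for c in("side","scene"):
    save(c,c+"3");marks(c,["hook","hook_bend","hook_tip"])
s=state();print(s["eef_pos"],s["ft_force"],s["moment"],s["opening"])
```

```text
side hook [([522.0, -167.0, 276.0], 0.78), ([545.0, -155.0, 109.0], 0.33)]
side hook_bend [([541.0, -157.0, 107.0], 0.74)]
side hook_tip [([516.0, -164.0, 71.0], 0.78)]
scene hook [([522.0, -168.0, 277.0], 0.86)]
scene hook_bend [([541.0, -158.0, 112.0], 0.63)]
scene hook_tip []
[ 515.84330365 -167.55065205  289.91665232] [-0.3825277   0.27518672 -1.40860893] [ 0.08657364  0.02830743 -0.0223411 ] 0.18533132022746088
```

Call:
{"op": "arm_command", "data": {
  "rows": [
    [[0.034,0,0],0],
    [[0.034,0,0],0],
    [[0.034,0,0],0],
    [[0.034,0,0],0],
    [[0.034,0,0],0]
  ]
}}

```text
t: 10.05
eef_pos: [475.8, -182.5, 290.3]
tcp_rot: [-3.141, 0.002, -2.783]
ft_force: [5.0, 2.6, -1.7]
opening: 0.186
grip_force: 30.0
```

Call:
{"op": "arm_command", "data": {
  "rows": [
    [[0.034,0,0],0],
    [[0.034,0,0],0],
    [[0,0,0],0],
    [[0,0,0],0],
    [[0,0,0],0]
  ]
}}

```text
t: 10.55
eef_pos: [459.9, -188.6, 290.1]
tcp_rot: [3.142, -0.001, -2.782]
ft_force: [-0.5, -0.8, -2.5]
opening: 0.182
grip_force: 30.0
```

Run:
```python
from h import *
for c in("side","scene"):
    save(c,c+"4",crop=(130,100,390,360) if c=="side" else None,s=2.2);marks(c,["hook","hook_bend","hook_tip"])
s=state();print(s["eef_pos"],s["ft_force"],s["moment"],s["opening"])
```

```text
side hook [([492.0, -178.0, 282.0], 0.91)]
side hook_bend [([565.0, -148.0, 132.0], 0.75), ([686.0, -77.0, -2.0], 0.4)]
side hook_tip [([554.0, -152.0, 87.0], 0.7)]
scene hook [([490.0, -182.0, 280.0], 0.76)]
scene hook_bend [([565.0, -150.0, 134.0], 0.88), ([465.0, -193.0, 222.0], 0.52)]
scene hook_tip [([554.0, -157.0, 84.0], 0.79)]
[ 460.06052851 -188.36886224  289.95450303] [-0.26029312 -0.18371048 -1.72606181] [ 0.07694949  0.09449835 -0.02830844] 0.18382507978791987
```

View pics/side4.png

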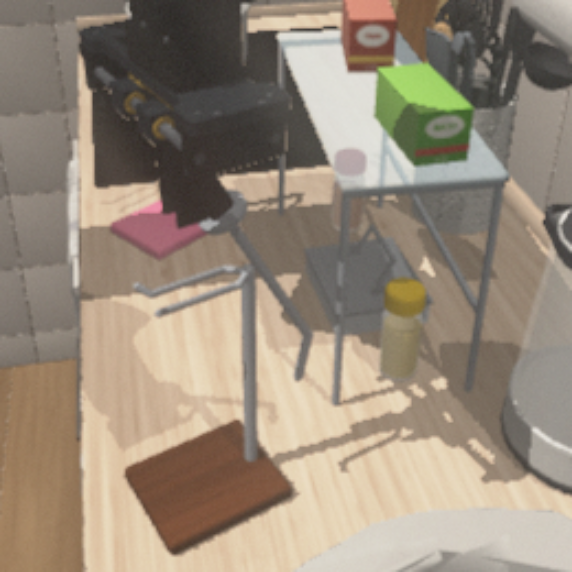

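Call:
{"op": "arm_command", "data": {
  "rows": [
    [[0.03,0,0],0],
    [[0.03,0,0],0],
    [[0.03,0,0],0],
    [[0,0,0],0],
    [[0,0,0],0]
  ]
}}

```text
t: 11.45
eef_pos: [438.6, -196.5, 290.3]
tcp_rot: [3.142, -0.0, -2.783]
ft_force: [0.2, 0.6, -0.3]
opening: 0.187
grip_force: 30.0
```

Run:
```python
from h import *
for c in("side","scene"):
    save(c,c+"5");marks(c,["hook","hook_bend","hook_tip"])
s=state();print(s["eef_pos"],s["ft_force"],s["moment"],s["opening"])
```

```text
side hook [([475.0, -185.0, 286.0], 0.81)]
side hook_bend [([570.0, -146.0, 150.0], 0.75), ([466.0, -188.0, 226.0], 0.61), ([567.0, -146.0, 107.0], 0.56)]
side hook_tip [([564.0, -146.0, 105.0], 0.7)]
scene hook [([478.0, -186.0, 286.0], 0.58)]
scene hook_bend [([568.0, -144.0, 152.0], 0.74), ([683.0, 59.0, 43.0], 0.43)]
scene hook_tip [([566.0, -150.0, 102.0], 0.94)]
[ 439.12485728 -196.37042571  289.99247145] [ 1.39108779  0.14483453 -1.38349895] [ 0.03609206 -0.17626501 -0.05760758] 0.1891256423182328
```

Call:
{"op": "arm_command", "data": {
  "rows": [
    [[0.03,0,0],0],
    [[0.03,0,0],0],
    [[0,0,0],0],
    [[-0.1,0,0],0],
    [[-0.1,0,0],0]
  ]
}}

```text
t: 12.35
eef_pos: [471.6, -184.3, 290.3]
tcp_rot: [-3.142, -0.001, -2.784]
ft_force: [0.2, -0.1, -2.2]
opening: 0.186
grip_force: 30.0
```

Run:
```python
from h import *
for c in("side","scene"):
    save(c,c+"6");marks(c,["hook","hook_bend","hook_tip"])
s=state();print(s["eef_pos"],s["ft_force"],s["moment"],s["opening"])
plan([(500,40,300,3.2,47),(500,112,233,3.105,40)])
```

```text
side hook [([513.0, -171.0, 288.0], 0.69)]
side hook_bend [([620.0, -128.0, 163.0], 0.91)]
side hook_tip [([614.0, -127.0, 114.0], 0.94)]
scene hook [([513.0, -170.0, 287.0], 0.8)]
scene hook_bend [([613.0, -128.0, 161.0], 0.94), ([683.0, 60.0, 1.0], 0.47), ([681.0, 59.0, 43.0], 0.39)]
scene hook_tip [([614.0, -131.0, 110.0], 0.65)]
[ 471.19043516 -184.30622403  290.17786991] [-0.44125106  0.12437686 -0.92573877] [-0.00251853  0.12596389  0.00225478] 0.18904543469029475
from [ 471.2 -184.3  290.2] -2.783
[[[-0.085,0.16,-0.008],0.019],[[-0.075,0.165,-0.008],0.019],[[-0.065,0.169,-0.008],0.019],[[-0.055,0.173,-0.008],0.019],[[-0.044,0.175,-0.008],0.019]]
[[[-0.006,0.096,0.089],0.01],[[-0.003,0.096,0.089],0.01],[[0.0,0.096,0.089],0.01],[[0,0,0],0],[[0,0,0],0]]
```

Run:
```python
from h import *
a=cv2.imread("pics/side6.png");print(a.shape)
k=viewer.get_calibration("side");K=np.array(k["camera_matrix"]);W=np.array(k["world_to_cam"])
def pr(p):
    q=W[:3]@np.r_[p,1];return (K[0,2]+K[0,0]*q[0]/-q[2],K[1,2]-K[1,1]*q[1]/-q[2])
u,v=pr([471,-184,309]);print(u,v,pr([471,-184,290]),pr([513,-170,288]))
x,y=int(u-55),int(v-50)
b=cv2.resize(a[max(0,y):y+130,x:x+150],None,fx=4,fy=4,interpolation=cv2.INTER_CUBIC)
cv2.circle(b,(int((u-x)*4),int((v-max(0,y))*4)),4,(0,0,255),-1)
cv2.imwrite("pics/zoom6.png",cv2.convertScaleAbs(b,alpha=1.7,beta=25))
```

```text
(384, 512, 3)
219.40848712949537 184.71716416448993 (np.float64(219.90983651484973), np.float64(194.92051386271484)) (np.float64(244.09105501518738), np.float64(189.07941825299562))
```

View pics/zoom6.png

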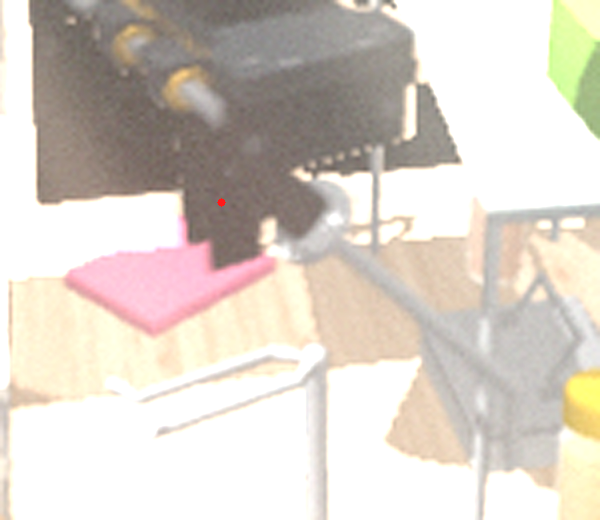

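Run:
```python
from h import *
plan([(440,-190,380,3.45,45),(430,-60,370,3.25,45),(430,127,300,3.09,45),(430,127,226,3.09,45)])
```

```text
from [ 471.2 -184.3  290.2] -2.783
[[[0.042,0.007,-0.12],0.005],[[0.042,0.007,-0.12],0.005],[[0.042,0.006,-0.12],0.005],[[-0.04,0.169,0.013],0.021],[[-0.029,0.171,0.013],0.021]]
[[[-0.017,0.173,0.013],0.021],[[-0.016,0.149,0.056],0.01],[[-0.011,0.149,0.056],0.01],[[-0.007,0.149,0.056],0.01],[[-0.002,0.15,0.056],0.01]]
[[[0.003,0.15,0.056],0.01],[[0.0,0.0,0.148],0.0],[[0.0,0.0,0.148],0.0],[[0,0,0],0],[[0,0,0],0]]
```

Call:
{"op": "arm_command", "data": {
  "rows": [
    [[0.042,0.007,-0.12],0.005],
    [[0.042,0.007,-0.12],0.005],
    [[0.042,0.006,-0.12],0.005],
    [[-0.04,0.169,0.013],0.021],
    [[-0.029,0.171,0.013],0.021]
  ]
}}

```text
t: 13.25
eef_pos: [432.8, -103.5, 374.2]
tcp_rot: [-3.141, 0.001, -2.968]
ft_force: [1.7, -0.8, -1.0]
opening: 0.185
grip_force: 30.0
```

Call:
{"op": "arm_command", "data": {
  "rows": [
    [[-0.017,0.173,0.013],0.021],
    [[-0.016,0.149,0.056],0.01],
    [[-0.011,0.149,0.056],0.01],
    [[-0.007,0.149,0.056],0.01],
    [[-0.002,0.15,0.056],0.01]
  ]
}}

```text
t: 13.75
eef_pos: [428.4, 90.6, 314.2]
tcp_rot: [3.142, 0.001, 3.128]
ft_force: [0.1, 0.6, -0.8]
opening: 0.191
grip_force: 30.0
```

Call:
{"op": "arm_command", "data": {
  "rows": [
    [[0.003,0.15,0.056],0.01],
    [[0,0,0.148],0],
    [[0,0,0.148],0],
    [[0,0,0],0],
    [[0,0,0],0]
  ]
}}

```text
t: 14.25
eef_pos: [428.9, 126.7, 227.2]
tcp_rot: [-3.142, -0.0, 3.098]
ft_force: [0.6, -0.0, -0.3]
opening: 0.186
grip_force: 30.0
```

Run:
```python
from h import *
for c in("side","scene"):
    save(c,c+"7",s=1.5);marks(c,["hook","hook_bend","hook_tip","tin_pivot"])
s=state();print(s["eef_pos"],s["tcp_rot"],s["ft_force"],s["moment"],s["joints"].round(2))
```

```text
side hook [([474.0, 125.0, 228.0], 0.88)]
side hook_bend [([581.0, 121.0, 52.0], 0.7), ([582.0, 123.0, 97.0], 0.64), ([686.0, 58.0, 39.0], 0.23)]
side hook_tip [([578.0, 121.0, 52.0], 0.82), ([459.0, -190.0, 226.0], 0.33)]
side tin_pivot [([685.0, 61.0, 38.0], 0.79)]
scene hook [([472.0, 125.0, 226.0], 0.95)]
scene hook_bend [([581.0, 120.0, 100.0], 0.91)]
scene hook_tip [([580.0, 120.0, 54.0], 0.93)]
scene tin_pivot [([684.0, 58.0, 42.0], 0.85)]
[428.78794985 126.95224491 226.67366906] [3.14138970e+00 4.99932377e-04 3.09858326e+00] [-0.28781113 -0.00132242 -0.92016727] [ 0.00420161  0.10917009 -0.04315052] [ 0.14  0.22  1.96  0.    0.96 -1.39]
```

View pics/scene7.png

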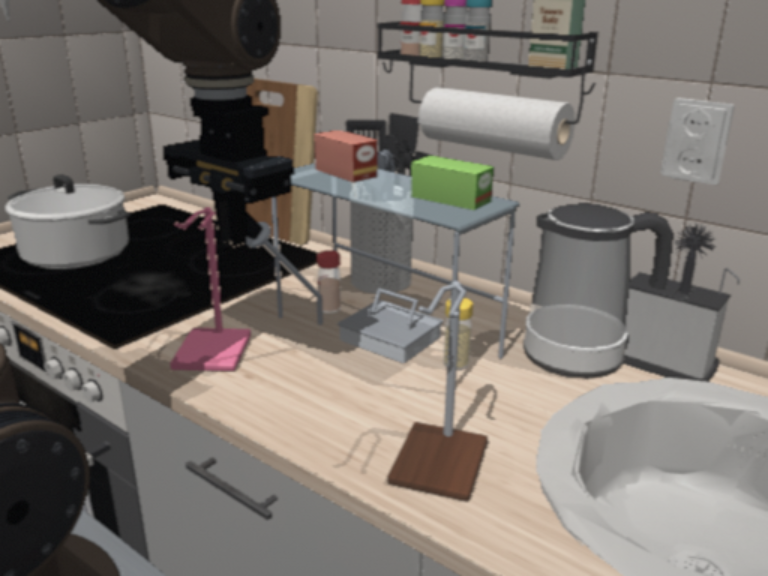

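Run:
```python
from h import *
plan([(430,126.5,221,3.095,20),(564,120,221,3.095,30)])
```

```text
from [428.8 127.  226.7] 3.099
[[[-0.005,-0.002,0.023],0.001],[[-0.107,0.0,0.0],0.0],[[-0.107,0.0,0.0],0.0],[[-0.107,0.0,0.0],0.0],[[-0.107,0.0,0.0],0.0]]
[[[-0.107,0.0,0.0],0.0],[[0,0,0],0],[[0,0,0],0],[[0,0,0],0],[[0,0,0],0]]
```

Call:
{"op": "arm_command", "data": {
  "rows": [
    [[-0.005,-0.002,0.023],0.001],
    [[-0.107,0,0],0],
    [[-0.107,0,0],0],
    [[-0.107,0,0],0],
    [[-0.107,0,0],0]
  ]
}}

```text
t: 15.25
eef_pos: [537.9, 121.4, 220.1]
tcp_rot: [3.142, -0.0, 3.095]
ft_force: [-0.4, 0.1, -1.4]
opening: 0.186
grip_force: 30.0
```

Call:
{"op": "arm_command", "data": {
  "rows": [
    [[-0.107,0,0],0],
    [[0,0,0],0],
    [[0,0,0],0],
    [[0,0,0],0],
    [[0,0,0],0]
  ]
}}

```text
t: 15.75
eef_pos: [562.8, 120.4, 220.7]
tcp_rot: [3.141, -0.0, 3.096]
ft_force: [-0.5, 0.6, -1.2]
opening: 0.19
grip_force: 30.0
```

Run:
```python
from h import *
for c in("side","scene"):
    im,d=save(c,c+"8",crop=(200,150,320,260) if c=="scene" else (240,150,360,260),s=4);marks(c,["hook","hook_bend","hook_tip","tin_pivot","tin"])
a=cv2.imread("pics/scene8.png");b=cv2.imread("pics/side8.png");cv2.imwrite("pics/both8.png",cv2.resize(np.hstack([a,b]),None,fx=.82,fy=.82))
s=state();print(s["eef_pos"],s["tcp_rot"],s["ft_force"],s["moment"])
```

```text
side hook []
side hook_bend [([714.0, 116.0, 91.0], 0.87), ([688.0, 56.0, -3.0], 0.47)]
side hook_tip [([713.0, 112.0, 42.0], 0.92)]
side tin_pivot [([685.0, 61.0, 39.0], 0.68), ([465.0, -187.0, -3.0], 0.34)]
side tin [([684.0, 59.0, -2.0], 0.63)]
scene hook [([607.0, 117.0, 217.0], 0.86)]
scene hook_bend [([717.0, 118.0, 88.0], 0.72)]
scene hook_tip [([714.0, 111.0, 42.0], 0.79)]
scene tin_pivot [([683.0, 56.0, 42.0], 0.66)]
scene tin [([682.0, 59.0, -2.0], 0.6)]
[563.54446322 120.25520578 220.63181869] [3.14150108e+00 7.88345394e-06 3.09549088e+00] [-0.45983891 -0.8633548  -1.70028126] [ 0.00246165  0.13910321 -0.00152022]
```

View pics/both8.png

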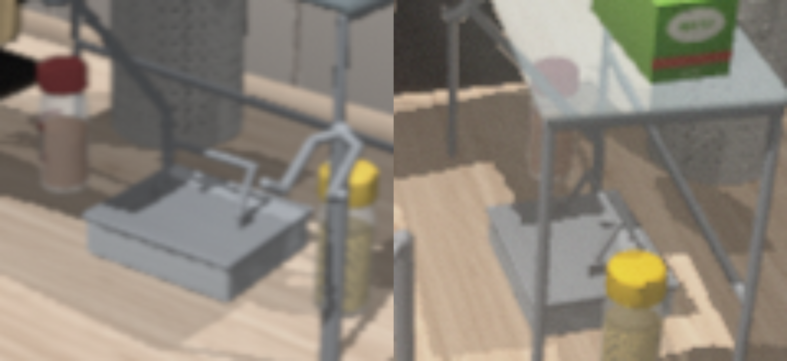

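Call:
{"op": "arm_command", "data": {
  "rows": [
    [[-0.018,0,-0.013],0],
    [[0,-0.056,0],0],
    [[0,-0.056,0],0],
    [[0,-0.056,0],0],
    [[0,-0.056,0],0]
  ]
}}

```text
t: 16.85
eef_pos: [565.3, 62.5, 223.9]
tcp_rot: [3.142, -0.0, 3.095]
ft_force: [0.3, -0.1, -1.9]
opening: 0.187
grip_force: 30.0
```

Run:
```python
from h import *
for c in("side","scene"):
    im,d=save(c,c+"9",crop=(200,150,320,260) if c=="scene" else (240,150,360,260),s=4);marks(c,["hook","hook_bend","hook_tip","tin_pivot","tin"])
a=cv2.imread("pics/scene9.png");b=cv2.imread("pics/side9.png");cv2.imwrite("pics/both9.png",cv2.resize(np.hstack([a,b]),None,fx=.82,fy=.82))
s=state();print(s["eef_pos"],s["tcp_rot"],s["ft_force"],s["moment"])
```

```text
side hook [([610.0, 57.0, 223.0], 0.75)]
side hook_bend [([687.0, 57.0, 40.0], 0.6), ([721.0, 60.0, 92.0], 0.56)]
side hook_tip [([719.0, 58.0, 51.0], 0.65)]
side tin_pivot []
side tin [([689.0, 56.0, -2.0], 0.84)]
scene hook []
scene hook_bend [([717.0, 57.0, 93.0], 0.92)]
scene hook_tip [([715.0, 54.0, 47.0], 0.74)]
scene tin_pivot [([686.0, 55.0, 42.0], 0.68), ([462.0, -190.0, 2.0], 0.57)]
scene tin [([684.0, 55.0, 43.0], 0.63)]
[565.46117683  64.42114208 223.86233713] [3.14148408e+00 1.97681602e-06 3.09599943e+00] [ 0.01142176 -0.36682368 -1.51479846] [0.00316619 0.12403485 0.00554324]
```

View pics/both9.png

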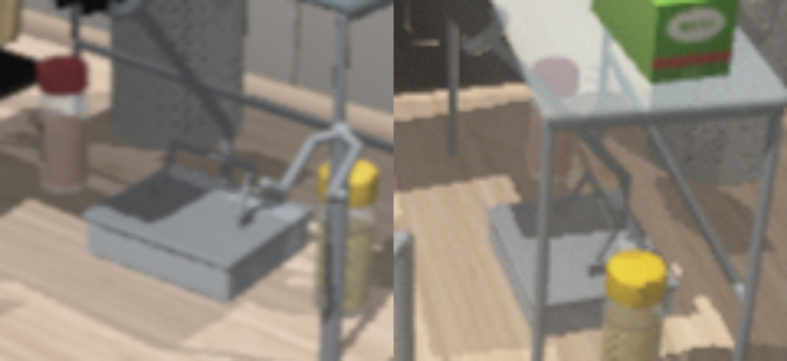

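Call:
{"op": "arm_command", "data": {
  "rows": [
    [[0.024,0,0],0],
    [[0.024,0,0],0],
    [[0.024,0,0],0],
    [[0.024,0,0],0],
    [[0.024,0,0],0]
  ]
}}

```text
t: 17.95
eef_pos: [534.9, 65.5, 224.0]
tcp_rot: [3.142, 0.0, 3.096]
ft_force: [0.7, -0.5, -1.2]
opening: 0.191
grip_force: 30.0
```

Call:
{"op": "arm_command", "data": {
  "rows": [
    [[0.02,0,0],0],
    [[0.02,0,0],0],
    [[0.02,0,0],0],
    [[0.02,0,0],0],
    [[0.02,0,0],0]
  ]
}}

```text
t: 18.45
eef_pos: [510.2, 66.7, 223.9]
tcp_rot: [3.141, 0.0, 3.096]
ft_force: [1.5, -0.9, -2.3]
opening: 0.186
grip_force: 30.0
```

Call:
{"op": "arm_command", "data": {
  "rows": [
    [[0.02,0,0],0],
    [[0.02,0,0],0],
    [[0.02,0,0],0],
    [[0.02,0,0],0],
    [[0.02,0,0],0]
  ]
}}

```text
t: 18.95
eef_pos: [485.2, 67.8, 223.9]
tcp_rot: [3.141, 0.0, 3.096]
ft_force: [1.5, 0.4, -3.1]
opening: 0.188
grip_force: 30.0
```

Run:
```python
from h import *
for c in("side","scene"):
    im,d=save(c,c+"10",s=1.5);marks(c,["hook","hook_bend","hook_tip","tin_pivot","tin"])
s=state();print(s["eef_pos"],s["tcp_rot"],s["ft_force"],s["moment"])
```

```text
side hook [([531.0, 63.0, 223.0], 0.73)]
side hook_bend [([642.0, 61.0, 93.0], 0.71)]
side hook_tip [([636.0, 60.0, 47.0], 0.61)]
side tin_pivot [([659.0, 59.0, 39.0], 0.83)]
side tin [([663.0, 58.0, -1.0], 0.92)]
scene hook [([529.0, 64.0, 222.0], 0.56)]
scene hook_bend [([656.0, 62.0, 41.0], 0.62), ([637.0, 62.0, 96.0], 0.61), ([463.0, -190.0, 1.0], 0.47)]
scene hook_tip [([634.0, 58.0, 43.0], 0.62)]
scene tin_pivot []
scene tin [([661.0, 64.0, 2.0], 0.63)]
[485.57718414  67.79941296 223.80032248] [ 3.14154651e+00 -1.71298814e-04  3.09556628e+00] [-0.08333013 -0.30606991 -2.16699931] [0.03189668 0.06620675 0.00856736]
```

Run:
```python
from h import *
w=[]
N=25
for i in range(1,N+1):
    ps=-0.046-0.86*i/N; tx=636.5-150*i/N; ty=60.9+0.046*150*i/N
    w.append((tx-151*np.cos(ps),ty-151*np.sin(ps),223.8,np.pi+ps,50))
plan(w);print(w[-1])
```

```text
from [485.6  67.8 223.8] 3.096
[[[0.023,0.021,0.0],0.011],[[0.024,0.02,0.0],0.011],[[0.024,0.019,0.0],0.011],[[0.024,0.018,0.0],0.011],[[0.023,0.017,0.0],0.011]]
[[[0.023,0.017,0.0],0.011],[[0.023,0.016,0.0],0.011],[[0.023,0.015,0.0],0.011],[[0.023,0.014,0.0],0.011],[[0.023,0.013,0.0],0.011]]
[[[0.022,0.013,0.0],0.011],[[0.022,0.012,0.0],0.011],[[0.022,0.011,0.0],0.011],[[0.021,0.01,0.0],0.011],[[0.021,0.01,0.0],0.011]]
[[[0.021,0.009,0.0],0.011],[[0.02,0.008,0.0],0.011],[[0.02,0.008,0.0],0.011],[[0.019,0.007,0.0],0.011],[[0.019,0.006,0.0],0.011]]
[[[0.018,0.006,0.0],0.011],[[0.018,0.005,0.0],0.011],[[0.017,0.004,0.0],0.011],[[0.017,0.004,0.0],0.011],[[0.016,0.003,0.0],0.011]]
(np.float64(393.3482742439199), np.float64(186.64340952978438), 223.8, 2.235592653589793, 50)
```

Call:
{"op": "arm_command", "data": {
  "rows": [
    [[0.023,0.021,0],0.011],
    [[0.024,0.02,0],0.011],
    [[0.024,0.019,0],0.011],
    [[0.024,0.018,0],0.011],
    [[0.023,0.017,0],0.011]
  ]
}}

```text
t: 20.05
eef_pos: [459.0, 95.0, 224.0]
tcp_rot: [3.141, 0.001, 2.921]
ft_force: [1.7, -0.2, -1.8]
opening: 0.187
grip_force: 30.0
```

Call:
{"op": "arm_command", "data": {
  "rows": [
    [[0.023,0.017,0],0.011],
    [[0.023,0.016,0],0.011],
    [[0.023,0.015,0],0.011],
    [[0.023,0.014,0],0.011],
    [[0.023,0.013,0],0.011]
  ]
}}

```text
t: 20.55
eef_pos: [436.8, 121.1, 224.0]
tcp_rot: [3.141, 0.001, 2.749]
ft_force: [2.2, -0.3, -2.4]
opening: 0.187
grip_force: 30.0
```

Run:
```python
from h import *
for c in("side","scene"):
    im,d=save(c,c+"11",s=1.5);marks(c,["hook","hook_bend","hook_tip","tin_pivot","tin"])
s=state();print(s["eef_pos"],s["tcp_rot"],s["ft_force"],s["moment"],s["joints"].round(2))
```

```text
side hook [([476.0, 102.0, 221.0], 0.69)]
side hook_bend [([579.0, 65.0, 94.0], 0.89)]
side hook_tip [([576.0, 65.0, 49.0], 0.58), ([478.0, 102.0, 220.0], 0.49)]
side tin_pivot [([601.0, 61.0, 38.0], 0.57)]
side tin [([602.0, 61.0, -4.0], 0.84)]
scene hook [([475.0, 102.0, 223.0], 0.61)]
scene hook_bend [([577.0, 65.0, 95.0], 0.98), ([598.0, 62.0, 41.0], 0.71)]
scene hook_tip [([577.0, 61.0, 45.0], 0.56)]
scene tin_pivot [([599.0, 60.0, 43.0], 0.75), ([576.0, 65.0, 95.0], 0.67), ([680.0, -72.0, 4.0], 0.62)]
scene tin [([599.0, 66.0, 1.0], 0.6)]
[436.68689979 120.80366919 223.85196125] [ 3.14153771e+00 -5.21054756e-05  2.74993556e+00] [ 0.16601057  0.55596376 -1.14287941] [ 0.00866219  0.09173014 -0.01464502] [ 0.12  0.24  1.95  0.    0.96 -1.06]
```

Call:
{"op": "arm_command", "data": {
  "rows": [
    [[0.022,0.013,0],0.011],
    [[0.022,0.012,0],0.011],
    [[0.022,0.011,0],0.011],
    [[0.021,0.01,0],0.011],
    [[0.021,0.01,0],0.011]
  ]
}}

```text
t: 21.65
eef_pos: [418.8, 145.6, 223.9]
tcp_rot: [3.141, 0.001, 2.576]
ft_force: [1.5, -0.1, -2.3]
opening: 0.184
grip_force: 30.0
```

Call:
{"op": "arm_command", "data": {
  "rows": [
    [[0.021,0.009,0],0.011],
    [[0.02,0.008,0],0.011],
    [[0.02,0.008,0],0.011],
    [[0.019,0.007,0],0.011],
    [[0.019,0.006,0],0.011]
  ]
}}

```text
t: 22.15
eef_pos: [404.5, 167.9, 224.0]
tcp_rot: [3.141, 0.001, 2.403]
ft_force: [1.7, 0.1, -2.6]
opening: 0.185
grip_force: 30.0
```

Call:
{"op": "arm_command", "data": {
  "rows": [
    [[0.018,0.006,0],0.011],
    [[0.018,0.005,0],0.011],
    [[0.017,0.004,0],0.011],
    [[0.017,0.004,0],0.011],
    [[0.016,0.003,0],0.011]
  ]
}}

```text
t: 22.65
eef_pos: [393.6, 187.2, 224.0]
tcp_rot: [3.141, 0.0, 2.23]
ft_force: [1.7, 0.3, -0.9]
opening: 0.188
grip_force: 30.0
```

Run:
```python
from h import *
for c in("side","scene"):
    im,d=save(c,c+"12",s=1.5);marks(c,["hook","hook_bend","hook_tip","tin_pivot","tin"])
s=state();print(s["eef_pos"],s["tcp_rot"],s["ft_force"],s["moment"],s["joints"].round(2))
```

```text
side hook [([421.0, 150.0, 223.0], 0.61), ([460.0, -189.0, 226.0], 0.29)]
side hook_bend [([490.0, 68.0, 94.0], 0.89)]
side hook_tip [([487.0, 71.0, 49.0], 0.85)]
side tin_pivot [([512.0, 70.0, 39.0], 0.85), ([683.0, -80.0, -2.0], 0.18)]
side tin [([513.0, 67.0, -2.0], 0.59)]
scene hook [([420.0, 151.0, 220.0], 0.73), ([510.0, 69.0, -1.0], 0.43)]
scene hook_bend [([490.0, 66.0, 95.0], 0.91)]
scene hook_tip [([484.0, 65.0, 41.0], 0.97)]
scene tin_pivot [([509.0, 65.0, 40.0], 0.63), ([485.0, 64.0, 46.0], 0.22)]
scene tin [([509.0, 71.0, 2.0], 0.89)]
[393.29143848 186.94991292 223.85978371] [ 3.14157624e+00 -6.01028563e-05  2.23161171e+00] [ 0.0985428  -0.64814206 -1.40559599] [ 0.10173767 -0.04065019  0.03425574] [ 0.29  0.21  1.98  0.    0.95 -0.37]
```

View pics/side12.png

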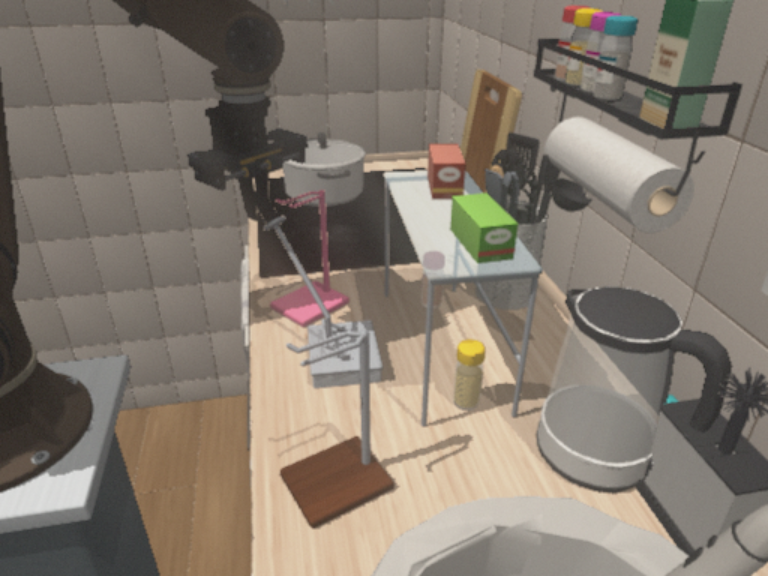

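Run:
```python
from h import *
plan([(402,187,224,2.23,10),(402,187,324,2.23,33),(440,4,330,1.934,40),(440,4,270,1.934,40)])
```

```text
from [393.3 186.9 223.9] 2.232
[[[-0.021,0.028,-0.001],0.001],[[0.0,0.0,-0.1],0.0],[[0.0,0.0,-0.1],0.0],[[0.0,0.0,-0.1],0.0],[[0.0,0.0,-0.1],0.0]]
[[[-0.134,-0.066,-0.005],0.019],[[-0.138,-0.058,-0.005],0.019],[[-0.141,-0.049,-0.005],0.019],[[-0.144,-0.041,-0.005],0.019],[[-0.146,-0.032,-0.005],0.019]]
[[[0.0,0.0,0.12],0.0],[[0.0,0.0,0.12],0.0],[[0,0,0],0],[[0,0,0],0],[[0,0,0],0]]
```

Call:
{"op": "arm_command", "data": {
  "rows": [
    [[-0.021,0.028,0],0.001],
    [[0,0,-0.1],0],
    [[0,0,-0.1],0],
    [[0,0,-0.1],0],
    [[0,0,-0.1],0]
  ]
}}

```text
t: 23.75
eef_pos: [402.4, 187.1, 324.9]
tcp_rot: [3.142, -0.0, 2.228]
ft_force: [-0.2, 0.2, -1.8]
opening: 0.188
grip_force: 30.0
```

Call:
{"op": "arm_command", "data": {
  "rows": [
    [[-0.134,-0.066,-0.005],0.019],
    [[-0.138,-0.058,-0.005],0.019],
    [[-0.141,-0.049,-0.005],0.019],
    [[-0.144,-0.041,-0.005],0.019],
    [[-0.146,-0.032,-0.005],0.019]
  ]
}}

```text
t: 24.25
eef_pos: [440.0, 2.4, 330.3]
tcp_rot: [3.141, 0.0, 1.927]
ft_force: [0.7, 1.2, -1.6]
opening: 0.188
grip_force: 30.0
```

Call:
{"op": "arm_command", "data": {
  "rows": [
    [[0,0,0.12],0],
    [[0,0,0.12],0],
    [[0,0,0],0],
    [[0,0,0],0],
    [[0,0,0],0]
  ]
}}

```text
t: 24.75
eef_pos: [440.3, 4.1, 271.5]
tcp_rot: [3.14, 0.001, 1.93]
ft_force: [0.0, -0.4, -1.3]
opening: 0.185
grip_force: 30.0
```

```bash
cat >> h.py <<'E'
def look(tag,labels=("hook","hook_bend","hook_tip")):
    for c in("side","scene"):
        save(c,c+tag,s=1.5);marks(c,labels)
    s=state();print(s["eef_pos"].round(1),s["tcp_rot"].round(3),s["ft_force"].round(1),s["moment"].round(2),s["joints"].round(2),s["t"],s["opening"])
E
python3 - <<'E'
from h import *
look("13",("hook","hook_bend","hook_tip","tin","fork"))
E
```

```text
side hook [([456.0, -39.0, 272.0], 0.89)]
side hook_bend [([494.0, -138.0, 142.0], 0.88)]
side hook_tip [([492.0, -141.0, 96.0], 0.84)]
side tin [([513.0, 66.0, -2.0], 0.88)]
side fork [([471.0, 251.0, 225.0], 0.8), ([462.0, -190.0, 224.0], 0.61)]
scene hook [([458.0, -38.0, 266.0], 0.67)]
scene hook_bend [([490.0, -138.0, 144.0], 0.78)]
scene hook_tip [([491.0, -141.0, 91.0], 0.77), ([509.0, 66.0, 43.0], 0.22)]
scene tin [([510.0, 67.0, 3.0], 0.56)]
scene fork [([459.0, -190.0, 225.0], 0.98), ([465.0, 245.0, 229.0], 0.95)]
[439.4   4.1 270.1] [ 3.142 -0.     1.93 ] [ 0.6  1.  -1.2] [0.03 0.03 0.  ] [-0.14  0.16  1.91  0.    1.07 -0.5 ] 25.35 0.1912269267431017
```

Call:
{"op": "arm_command", "data": {
  "rows": [
    [[-0.04,0.012,0],0],
    [[-0.04,0,0],0],
    [[-0.04,0,0],0],
    [[-0.04,0,0],0],
    [[-0.04,0,0],0]
  ]
}}

```text
t: 25.85
eef_pos: [460.0, -42.6, 270.0]
tcp_rot: [-3.141, -0.001, 1.929]
ft_force: [-1.5, 1.8, -0.2]
opening: 0.189
grip_force: 30.0
```

Call:
{"op": "arm_command", "data": {
  "rows": [
    [[-0.04,0,0],0],
    [[-0.04,0,0],0],
    [[-0.04,0,0],0],
    [[-0.04,0,0],0],
    [[-0.04,0,0],0]
  ]
}}

```text
t: 26.35
eef_pos: [477.6, -89.2, 270.1]
tcp_rot: [3.142, -0.0, 1.93]
ft_force: [-0.1, 2.8, -0.9]
opening: 0.187
grip_force: 30.0
```

Run:
```python
from h import *
look("14")
```

```text
side hook [([487.0, -114.0, 257.0], 0.8)]
side hook_bend [([505.0, -161.0, 97.0], 0.65)]
side hook_tip [([497.0, -144.0, 56.0], 0.63)]
scene hook [([486.0, -114.0, 258.0], 0.87)]
scene hook_bend [([505.0, -159.0, 99.0], 0.68)]
scene hook_tip [([497.0, -146.0, 52.0], 0.97), ([485.0, -110.0, 258.0], 0.6)]
[477.4 -88.3 270.2] [3.141 0.    1.93 ] [-0.  -0.6 -0.6] [-0.06  0.05  0.04] [-0.32  0.23  1.81 -0.    1.1  -0.68] 26.75 0.18713390753465114
```

Call:
{"op": "arm_command", "data": {
  "rows": [
    [[-0.04,0,-0.008],0],
    [[-0.04,0,-0.008],0],
    [[-0.04,0,-0.008],0],
    [[-0.04,0,0],0],
    [[-0.024,0,0],0]
  ]
}}

```text
t: 27.25
eef_pos: [493.9, -132.6, 276.0]
tcp_rot: [3.142, -0.0, 1.929]
ft_force: [-0.8, 2.5, -0.3]
opening: 0.188
grip_force: 30.0
```

Run:
```python
from h import *
look("15")
```

```text
side hook [([501.0, -144.0, 257.0], 0.69)]
side hook_bend [([507.0, -160.0, 90.0], 0.73)]
side hook_tip [([494.0, -137.0, 51.0], 0.89)]
scene hook [([498.0, -142.0, 264.0], 0.62)]
scene hook_bend []
scene hook_tip [([498.0, -138.0, 51.0], 0.67)]
[ 493.6 -131.5  276.2] [3.141 0.    1.93 ] [ 0.2 -0.3 -1.5] [-0.09  0.    0.04] [-0.39  0.26  1.75 -0.    1.13 -0.75] 27.65 0.18516867077949065
```

Call:
{"op": "arm_command", "data": {
  "rows": [
    [[-0.024,0,0],0],
    [[-0.024,0,0],0],
    [[-0.024,0,0],0],
    [[0,0,0],0],
    [[0,0,0],0]
  ]
}}

```text
t: 28.15
eef_pos: [500.1, -148.9, 276.0]
tcp_rot: [3.142, 0.001, 1.93]
ft_force: [-0.8, 0.7, -0.8]
opening: 0.186
grip_force: 30.0
```

Run:
```python
from h import *
look("16")
```

```text
side hook [([503.0, -154.0, 262.0], 0.68)]
side hook_bend [([681.0, -78.0, -1.0], 0.61), ([505.0, -160.0, 90.0], 0.58)]
side hook_tip [([491.0, -133.0, 54.0], 0.81)]
scene hook [([499.0, -152.0, 260.0], 0.61)]
scene hook_bend [([505.0, -162.0, 92.0], 0.58)]
scene hook_tip [([493.0, -137.0, 52.0], 0.82)]
[ 499.9 -148.4  276.2] [3.141 0.    1.93 ] [-1.2  1.3 -1.7] [-0.07  0.04 -0.01] [-0.42  0.28  1.73 -0.    1.14 -0.77] 28.55 0.19080643364854805
```

Run:
```python
from h import *
S=lambda x,y,z,yw,sp:(461+.932*x-.362*y,-188.7+.362*x+.932*y,z,yw,sp)
plan([S(48,65,280,2.3,35),S(-60,60,280,3.1,35),S(-85,0,280,3.505,35)])
```

```text
from [ 499.9 -148.4  276.2] 1.93
[[[0.055,-0.004,-0.005],-0.039],[[0.055,0.002,-0.005],-0.039],[[0.055,0.009,-0.005],-0.039],[[0.022,-0.069,0.0],-0.042],[[0.031,-0.065,0.0],-0.042]]
[[[0.039,-0.06,0.0],-0.042],[[0.047,-0.055,0.0],-0.042],[[0.054,-0.048,0.0],-0.042],[[0.06,-0.04,0.0],-0.042],[[-0.001,-0.087,0.0],-0.043]]
[[[0.01,-0.086,0.0],-0.043],[[0.022,-0.084,0.0],-0.043],[[0,0,0],0],[[0,0,0],0],[[0,0,0],0]]
```

Call:
{"op": "arm_command", "data": {
  "rows": [
    [[0.055,-0.004,-0.005],-0.039],
    [[0.055,0.002,-0.005],-0.039],
    [[0.055,0.009,-0.005],-0.039],
    [[0.022,-0.069,0],-0.042],
    [[0.031,-0.065,0],-0.042]
  ]
}}

```text
t: 29.05
eef_pos: [448.8, -125.1, 279.9]
tcp_rot: [3.142, 0.0, 2.568]
ft_force: [-0.1, 0.0, -1.2]
opening: 0.185
grip_force: 30.0
```

Call:
{"op": "arm_command", "data": {
  "rows": [
    [[0.039,-0.06,0],-0.042],
    [[0.047,-0.055,0],-0.042],
    [[0.054,-0.048,0],-0.042],
    [[0.06,-0.04,0],-0.042],
    [[-0.001,-0.087,0],-0.043]
  ]
}}

```text
t: 29.55
eef_pos: [380.7, -175.3, 280.2]
tcp_rot: [3.141, 0.0, -3.053]
ft_force: [1.2, 0.5, -0.7]
opening: 0.187
grip_force: 30.0
```

Call:
{"op": "arm_command", "data": {
  "rows": [
    [[0.01,-0.086,0],-0.043],
    [[0.022,-0.084,0],-0.043],
    [[0,0,0],0],
    [[0,0,0],0],
    [[0,0,0],0]
  ]
}}

```text
t: 30.05
eef_pos: [380.6, -218.7, 279.8]
tcp_rot: [3.141, 0.0, -2.791]
ft_force: [0.8, 0.1, -1.1]
opening: 0.188
grip_force: 30.0
```

Run:
```python
from h import *
look("17",("hook","hook_bend","hook_tip","fork","tin"))
S=lambda x,y,z,yw,sp:(461+.932*x-.362*y,-188.7+.362*x+.932*y,z,yw,sp)
plan([S(-2,0,272,3.505,15)])
```

```text
side hook [([389.0, -217.0, 261.0], 0.85)]
side hook_bend [([397.0, -213.0, 94.0], 0.69)]
side hook_tip [([365.0, -223.0, 62.0], 0.78)]
side fork [([462.0, -189.0, 225.0], 0.96), ([471.0, 249.0, 223.0], 0.59)]
side tin [([513.0, 68.0, -2.0], 0.91)]
scene hook [([391.0, -216.0, 262.0], 0.68)]
scene hook_bend [([395.0, -214.0, 97.0], 0.92)]
scene hook_tip [([364.0, -226.0, 57.0], 0.74), ([464.0, -188.0, 223.0], 0.66)]
scene fork [([462.0, -189.0, 222.0], 0.83), ([710.0, 216.0, -0.0], 0.72), ([468.0, 246.0, 226.0], 0.63)]
scene tin [([390.0, -212.0, 96.0], 0.7), ([463.0, -190.0, 4.0], 0.15)]
[ 380.7 -219.3  279.9] [ 3.142  0.    -2.789] [ 1.6 -0.1 -0.9] [ 0.09  0.06 -0.  ] [-0.67  0.15  1.89  0.    1.1  -2.6 ] 30.65 0.18739450066144978
from [ 380.7 -219.3  279.9] -2.789
[[[-0.056,0.001,0.005],-0.001],[[-0.056,0.001,0.005],-0.001],[[-0.056,0.0,0.005],-0.001],[[-0.056,0.0,0.005],-0.001],[[-0.056,0.0,0.005],-0.001]]
[[[-0.056,0.0,0.005],-0.001],[[0,0,0],0],[[0,0,0],0],[[0,0,0],0],[[0,0,0],0]]
```

Call:
{"op": "arm_command", "data": {
  "rows": [
    [[-0.052,0.001,0.005],-0.001],
    [[-0.052,0.001,0.005],-0.001],
    [[-0.052,0,0.005],-0.001],
    [[-0.052,0,0.005],-0.001],
    [[-0.052,0,0.005],-0.001]
  ]
}}

```text
t: 31.15
eef_pos: [442.6, -195.4, 273.3]
tcp_rot: [3.141, -0.0, -2.772]
ft_force: [-0.0, -1.1, -2.8]
opening: 0.188
grip_force: 30.0
```

Call:
{"op": "arm_command", "data": {
  "rows": [
    [[-0.052,0,0.005],-0.001],
    [[0,0,0.02],0],
    [[0,0,0.02],0],
    [[0,0,0],0],
    [[0,0,0],0]
  ]
}}

```text
t: 31.65
eef_pos: [453.2, -191.5, 262.3]
tcp_rot: [3.141, -0.0, -2.77]
ft_force: [0.2, 0.3, -1.6]
opening: 0.189
grip_force: 30.0
```

Run:
```python
from h import *
look("18",("hook","hook_bend","hook_tip","fork"))
```

```text
side hook [([461.0, -190.0, 244.0], 0.95)]
side hook_bend [([464.0, -185.0, 75.0], 0.81)]
side hook_tip [([438.0, -193.0, 39.0], 0.95)]
side fork [([460.0, -188.0, 223.0], 0.95), ([459.0, -194.0, 246.0], 0.29)]
scene hook [([459.0, -194.0, 248.0], 0.83)]
scene hook_bend [([466.0, -185.0, 82.0], 0.88)]
scene hook_tip [([510.0, 70.0, 1.0], 0.61), ([439.0, -199.0, 37.0], 0.57)]
scene fork [([461.0, -192.0, 222.0], 0.94), ([464.0, 246.0, 227.0], 0.88)]
[ 453.5 -191.3  262.4] [-3.142  0.    -2.77 ] [-0.2 -0.1 -2.2] [ 0.07  0.04 -0.01] [-0.53  0.25  1.81  0.    1.08 -2.48] 32.15 0.18964766855950216
```

Call:
{"op": "arm_command", "data": {
  "rows": [
    [[0,0,0.016],0],
    [[0,0,0.016],0],
    [[0,0,0.016],0],
    [[0,0,0.012],0],
    [[0,0,0.008],0]
  ]
}}

```text
t: 32.65
eef_pos: [453.5, -191.3, 244.9]
tcp_rot: [3.141, -0.0, -2.77]
ft_force: [-0.0, 0.6, -1.4]
opening: 0.191
grip_force: 30.0
```

Call:
{"op": "arm_command", "data": {
  "rows": [
    [[0,0,0.004],0],
    [[0,0,0.004],0],
    [[0,0,0.004],0],
    [[0,0,0],0],
    [[0,0,0],0]
  ]
}}

```text
t: 33.15
eef_pos: [453.6, -191.4, 242.5]
tcp_rot: [-3.141, 0.0, -2.77]
ft_force: [-1.0, 0.2, -0.6]
opening: 0.192
grip_force: 30.0
```

Run:
```python
from h import *
look("19",("hook",))
```

```text
side hook [([461.0, -191.0, 228.0], 0.75)]
scene hook [([460.0, -193.0, 227.0], 0.65), ([440.0, -200.0, 16.0], 0.2)]
[ 453.6 -191.3  242.5] [-3.141  0.    -2.77 ] [-0.3  0.8  1.1] [ 0.08  0.06 -0.04] [-0.53  0.27  1.84  0.    1.03 -2.48] 33.35 0.1895642924326325
```

Call:
{"op": "arm_command", "data": {
  "rows": [
    [[0,0,0.004],0],
    [[0,0,0.004],0],
    [[0,0,0],0],
    [[0,0,0],0],
    [[0,0,0],0]
  ]
}}

```text
t: 33.85
eef_pos: [453.7, -191.4, 242.1]
tcp_rot: [-3.14, 0.001, -2.77]
ft_force: [-4.6, 2.6, 19.5]
opening: 0.185
grip_force: 30.0
```

Call:
{"op": "arm_command", "data": {
  "rows": [
    [[0,0,0],0],
    [[0,0,0],0],
    [[0,0,0],0],
    [[0,0,0],0],
    [[0,0,0],0]
  ],
  "claw": 0.6
}}

```text
t: 34.35
eef_pos: [453.5, -191.3, 240.2]
tcp_rot: [3.141, -0.0, -2.77]
ft_force: [0.0, 0.5, 0.0]
opening: 0.549
grip_force: 0.0
```

Call:
{"op": "arm_command", "data": {
  "rows": [
    [[0,0,0],0],
    [[0,0,0],0],
    [[0,0,-0.04],0],
    [[0,0,-0.08],0],
    [[0,0,-0.12],0]
  ]
}}

```text
t: 34.85
eef_pos: [453.1, -191.1, 300.8]
tcp_rot: [3.14, -0.001, -2.77]
ft_force: [0.1, 1.0, 0.3]
opening: 0.597
grip_force: 0.0
```

Call:
{"op": "arm_command", "data": {
  "rows": [
    [[0,0,-0.12],0],
    [[0,0,-0.12],0],
    [[0,0,0],0],
    [[0,0,0],0],
    [[0,0,0],0]
  ]
}}

```text
t: 35.35
eef_pos: [453.2, -191.1, 359.7]
tcp_rot: [3.14, -0.001, -2.77]
ft_force: [-1.0, 0.5, -0.5]
opening: 0.6
grip_force: 0.0
```

Run:
```python
from h import *
look("20",("hook","hook_bend","hook_tip","fork","tin","jar_left","jar_right"))
```

```text
side hook [([461.0, -187.0, 225.0], 0.97)]
side hook_bend [([462.0, -187.0, 57.0], 0.91)]
side hook_tip [([432.0, -198.0, 21.0], 0.83)]
side fork [([460.0, -191.0, 225.0], 0.93)]
side tin [([517.0, 66.0, -4.0], 0.84)]
side jar_left [([707.0, 210.0, 0.0], 0.52)]
side jar_right [([684.0, -78.0, -2.0], 0.65)]
scene hook [([460.0, -190.0, 226.0], 0.74), ([512.0, 68.0, 2.0], 0.55)]
scene hook_bend [([461.0, -188.0, 61.0], 0.6)]
scene hook_tip [([431.0, -202.0, 17.0], 0.84)]
scene fork [([465.0, 247.0, 228.0], 0.75), ([461.0, -188.0, 223.0], 0.66)]
scene tin [([510.0, 69.0, 1.0], 0.92)]
scene jar_left [([707.0, 211.0, -1.0], 0.84)]
scene jar_right [([678.0, -72.0, 3.0], 0.81)]
[ 453.5 -191.3  360.4] [ 3.142  0.    -2.77 ] [0.5 0.  0.1] [ 0.11  0.04 -0.04] [-0.53  0.17  1.65  0.    1.32 -2.48] 36.15 0.5999137576309986
```

Call:
{"op": "arm_command", "data": {
  "rows": [
    [[0,0,0],0],
    [[0,0,0],0],
    [[0,0,0],0],
    [[0,0,0],0],
    [[0,0,0],0]
  ]
}}

```text
t: 36.65
eef_pos: [453.5, -191.3, 360.4]
tcp_rot: [3.142, 0.0, -2.77]
ft_force: [0.1, 0.3, 0.2]
opening: 0.6
grip_force: 0.0
```

```bash
python3 -c "
from cell import env
print(env.job_done())"
```

```text
the job is handed in; nothing more can be done
None
```

I handed the job in at about 37 s, with no verdict returned: by the last camera readings the tin is out, its centre about 100 mm in front of the shelf edge, the hook hangs upright in its fork again, and both jars are where they were.

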